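# Open the lacquered spoon chest by its hidden thumb notch

### The arm

A 6-joint arm with a two-finger parallel gripper is mounted at the origin on the work surface. World frame = base frame: x ahead of the robot, y to its left, z up, the work surface at z = 0. Lengths are in m, angles in rad, forces in N, time in s.
With the tool pointing down it reaches from about 0.25 to 0.775 m from the base axis. Payload 8.9 kg.
Tool frame: the origin (TCP) lies at the very end of the fingers, on their centre line; the grasp point (between the pads) lies 19 mm behind it; z points along the fingers, y is the direction in which the jaws open and shut (so a half turn about z gives the same grasp; the last joint's range is limited). The gripper opens to 85 mm and grips with 20 to 120 N. Pads are 22 mm wide; open, the fingers measure 114 mm over their backs; the gripper's body (76 mm by 85 mm) begins 54 mm behind the grasp point. The pads swing forward as they close: fully open they stand 13 mm farther back than shut.
Start: joints at [1.075, 0.291, -0.153, 1.127, 0, 1.431], TCP at [0.183, 0.492, 0.231] pointing down, gripper open.
Joint ranges: [-2.52, 2.52], [-0.91, 1.74], [-1.3, 1.37], [-1.96, 2.02], [-1.52, 1.47], [-3.14, 3.14]. Speed limits (rad/s): [2.22, 2.22, 2.79, 3.14, 3.14, 3.14].

### API

Orientations are given as a rotation vector (axis times angle).
In Python, from cell import status, get_image, calibration, env gives the robot as it stands.
- The arm moves only by the shell command python3 -m pendant 'ROWS'. ROWS is a JSON object of lists of equal length, an entry for each row: "claw": the closure, from -1 (fully open) to 1 (shut); "linear": the shift along the tool's x, y, z in m, a list of three; "delta_rot": the turn, a rotation vector about the tool's x, y, z in degrees, a list of three. A call has 1 to 12 rows; each row shifts and turns the pose as measured when the row begins, along the tool's axes as they then stand; what a row does not reach is not made up. A row lasts 1/12 s, in which the tool goes at most 41.7 mm and 7.16 degrees, less where a joint would pass 70% of its speed; a pose out of reach is approached as far as the arm can. A call with a gripper value outside its range is refused whole. The fingers move at their own pace and stop on an object; the grip force is fixed at half the most. Time passes only in rows, so rows that do not move let the fingers close. It gives the time, the measured TCP pose, the force and the opening at its end, in the units of the state.
- status.state(): the state, without advancing time (a new reading comes with each control period).
- get_image(name): name is "scene" or "top" or "wrist"; returns the picture (400x640x3 uint8, blue, green, red); there is no depth.
- calibration(name): a dict with "intrinsics" (3x3 intrinsics, pixels), "rvec" (rotation vector, rad) and "tvec" (3), from world to camera coordinates, as OpenCV has them; the wrist camera has in their place "T_tool_cam" (4x4, takes a point from camera to tool coordinates, whose origin is the TCP and whose axes are the flange's). Camera axes: x right, y down, z forward; pixel columns grow to the right and rows downward; lengths in m; the calibration is good to about 2 mm. A picture is of the moment at which its call begins: read the wrist's pose just before it. calibration takes no time and is no camera call.
- env.finish_job(): hands the job in, once; it reports no verdict.
The state is a dict: "time": time; "joints": joint angles; "dq": joint speeds; "effort": joint torques, N m; "eef_pos": TCP position; "orientation": TCP orientation; "wrist_force": force on the tool from outside, world axes, zero at the start; "ft_torque": the same for the moment, N m; "gripper_width": finger opening in m.
Only numpy, scipy, OpenCV 4.12 (cv2) and the standard library are available. Lean on these libraries where they do the work, as an engineer would, in place of code of your own. Each camera call takes 0.05 s, during which the arm holds its last target. There are 200 camera calls.

### The job

Open the lacquered spoon chest by its concealed catch: put a fingertip on one end of the black ledge along the chest's front, slide it along the ledge until it drops into the hidden thumb notch, and press the catch plate inside down until the lid springs ajar. The lacquer on the red lid is still soft, so do not touch the lid; leave it standing ajar and take the finger away. Do not pick up or shift any of the cups, tools and other things standing around.

Things in the scene. Friction and masses are not known exactly. Their poses are not given: they have to be found in the camera images.
- case: The spoon chest, black lacquer with a red lid, 380 mm wide (its y), 246 mm deep (its x), fixed to the table. Origin on the table under the middle of the front ledge; z up, x from the robot's side to the chest's back, y along the ledge to the left. The ledge is a rigid flat black bar along the front: x -20 to 20 mm, y -190 to 190 mm, top 70 mm above the table, plain but for one notch.
- ledge_mid (a point): Middle of the ledge's top face (not the notch). The notch is centred at x 0 and at one of y = -96, -48, 0, 48 or 96 mm from here, different each time. It is 44 mm wide along y, open above and to the robot's side, closed at the back by a wall (x 13 to 20 mm). Black on black, it shows as a slightly browner recess. The bronze-brown catch plate fills its floor, 9.5 mm below the ledge's top.
- ledge_left: Left (+y) end piece of the ledge, 40 x 40 mm, with a small pearl diamond inlaid. Origin at the centre of its top face, at y +170 mm and 70 mm up on the chest; axes as the chest's. The next 30 mm of the ledge (y +120 to +150 mm) are always plain and belong to the chest itself.
- ledge_right: Right (-y) end piece of the ledge, the mirror image, at y -170 mm on the chest; the next 30 mm (y -150 to -120 mm) are always plain.
- lid_front (a point): Middle of the top front edge of the red lid. Shut, the lid is a panel x 22 to 224 mm, 380 mm wide, its top 76 mm above the table (6 mm above the ledge), hinged along the back. When the catch is pressed it springs up by itself.
- lid (a joint): Opening angle of the lid, rad: about 0 shut and latched; springs to 0.14 when released (front edge up about 28 mm) and stays there.
- catch (a joint): Angle of the catch plate, rad: 0 at rest, lid released at about 0.17, stop at 0.26; springs back when let go. The plate (x -17 to 13 mm, 41 mm wide) is a sprung rocker hinged at its back edge, at x 22 mm: pressed straight down near x -3 mm it has sunk 4 mm at about 3.5 N when the lid is released, and 6.5 mm at about 4.6 N at its stop.
- cup: White cup, 60 mm across, 55 mm tall, loose, on the table in front of the chest's left half. Origin: centre of its underside.
- brush: Lacquer brush with a wooden handle, about 200 mm long and 20 mm high, loose, lying on the table in front of the chest's right half, roughly along the ledge.
- spoon: Amber lacquered spoon, about 200 mm long, loose, lying on the table to the left of the chest.
- jar: Turned wooden jar, 72 mm across, 56 mm tall, loose, standing to the right of the chest. Origin: centre of its underside.
- pot: Black brush pot, 72 mm across, 75 mm tall, loose, in front of and to the right of the chest. Origin: centre of its underside.
- bowl: Red lacquered bowl, 100 mm across, 50 mm tall, loose, in front of and to the left of the chest. Origin: centre of its underside.

How it is judged:
By the outcome, as a careful person would: the job done as asked, in the order asked, and still so for the second after the job is handed in, with the robot touching nothing.
It also fails if it takes over 72 s, if anything falls off the work surface, if the arm or the gripper's body presses on something with over 40 N, if the wrist force passes 120 N, or if a joint passes its speed limit or range.

## Working session

There is one attempt and no reset: what is moved stays moved. The work goes in short steps, Python scripts to look and compute and a shell command to move; the robot and the scene stay as the last step left them, time stands still between calls to the robot, and variables do not carry over. Pictures are saved under pics/ and viewed, about 8 in all and at most 12, crops included, and the job is handed in when it is done.

```bash
mkdir -p pics; ls; python3 - <<'E'
from cell import status,get_image,calibration
import cv2
for n in("top","scene"):
    cv2.imwrite(f"pics/{n}0.png",get_image(n)); c=calibration(n); print(n,c)
print(calibration("wrist")); print(status.state())
E
```

```text
pics
top {'intrinsics': array([[427.02068573,   0.        , 320.79180584],
       [  0.        , 427.02068573, 195.52048299],
       [  0.        ,   0.        ,   1.        ]]), 'rvec': array([ 2.10659966, -2.13854811,  0.19990305]), 'tvec': array([0.02722009, 0.5522881 , 0.94618219])}
scene {'intrinsics': array([[412.91139719,   0.        , 320.43838064],
       [  0.        , 412.91139719, 193.37890623],
       [  0.        ,   0.        ,   1.        ]]), 'rvec': array([ 2.34229982,  1.20992407, -0.35857259]), 'tvec': array([-0.33294095, -0.31165386,  1.17448462])}
{'intrinsics': array([[284.27720007,   0.        , 324.30109049],
       [  0.        , 284.27720007, 198.17350937],
       [  0.        ,   0.        ,   1.        ]]), 'T_tool_cam': array([[ 3.14797597e-04, -9.50634808e-01, -3.10311719e-01,
         7.98836082e-02],
       [ 9.99999857e-01,  4.33169485e-04, -3.12551646e-04,
         1.90268907e-04],
       [ 4.31540042e-04, -3.10311576e-01,  9.50634809e-01,
        -1.41380256e-01],
       [ 0.00000000e+00,  0.00000000e+00,  0.00000000e+00,
         1.00000000e+00]])}
{'time': 0.1, 'joints': array([ 1.07469058e+00,  2.91207662e-01, -1.54046795e-01,  1.12672749e+00,
        9.74739072e-06,  1.43154602e+00]), 'dq': array([ 0.00024935, -0.00190589,  0.00215532, -0.00023774, -0.00028289,
        0.0016555 ]), 'effort': array([ 1.87133279e-03, -5.37979352e+01,  3.31918788e+01,  9.23787709e-03,
       -1.75193045e-04,  6.54792615e-06]), 'eef_pos': array([0.1831737 , 0.49157944, 0.23079972]), 'orientation': array([-5.57510181e-01, -3.09134254e+00,  1.76418140e-03]), 'wrist_force': array([0.49766008, 0.050996  , 0.67254127]), 'ft_torque': array([0.06559254, 0.02411869, 0.02291374]), 'gripper_width': 0.08522841389142238}
```

View pics/top0.png

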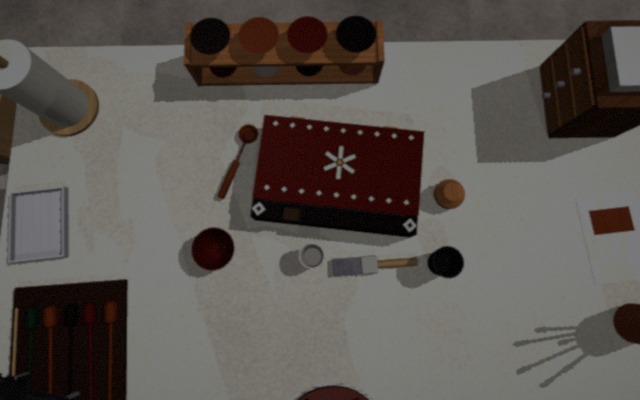

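View pics/scene0.png

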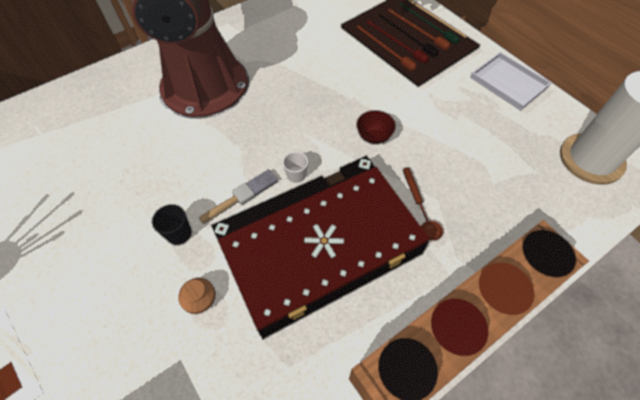

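The top view shows the pearl diamonds near (259,209) and (410,226), with the browner notch near (291,214). In the scene view they are near (365,163), (222,229) and (335,180). Next I refine these by mask and triangulate.

```bash
cat >h.py <<'E'
import numpy as np,cv2
from cell import calibration,status
from scipy.spatial.transform import Rotation as R
def cast(n,uv,z):
    c=calibration(n);r=cv2.Rodrigues(c["rvec"])[0];o=-r.T@c["tvec"]
    d=r.T@np.linalg.inv(c["intrinsics"])@np.r_[uv,1];return o+d*(z-o[2])/d[2]
def cent(im,uv,w,f):
    u,v=uv;p=im[v-w:v+w+1,u-w:u+w+1].astype(float);m=f(p).astype(float)
    y,x=np.nonzero(m);return np.array([u-w+x.mean(),v-w+y.mean()]),int(m.sum())
E
python3 - <<'E'
from h import *
t=cv2.imread("pics/top0.png");s=cv2.imread("pics/scene0.png")
wh=lambda p:p.min(2)>90
br=lambda p:(p[...,2]-p[...,0]>12)
for n,im,pts in(("top",t,((259,209),(410,226),(291,214))),("scene",s,((365,163),(222,229),(335,180)))):
    P=[]
    for i,p in enumerate(pts):
        if i<2: c,k=cent(im,p,6,wh)
        else: c,k=cent(im,p,10,br) if 0 else (np.array(p,float),0)
        P.append(cast(n,c,.07 if i<2 else .065));print(n,c,k,P[-1].round(4))
    a=(P[0]-P[1])[:2];m=(P[0]+P[1])/2
    print("len",np.linalg.norm(a),"mid",m,"yaw deg",np.degrees(np.arctan2(-a[0],a[1])),"notch y",(P[2]-m)[:2]@a/np.linalg.norm(a))
cv2.imwrite("pics/c.png",np.hstack([cv2.resize(t[190:250,240:340],(400,240),interpolation=2),cv2.resize(s[140:200,310:410],(400,240),interpolation=2)])*1)
# other objects
for n,uv,z in(("cup",(311,250),.055),("bowl",(213,246),.05),("pot",(446,261),.075),("brushhead",(352,266),.02),("brushend",(415,263),.015)):print(n,cast("top",uv,z).round(3))
E
```

```text
top [257.91071429 208.125     ] 56 [0.5221 0.1629 0.07  ]
top [409.25454545 224.89090909] 55 [ 0.4785 -0.1804  0.07  ]
top [291. 214.] 0 [0.5082 0.0877 0.065 ]
len 0.34604687072956036 mid [ 0.50030337 -0.00874464  0.07      ] yaw deg -7.24573388842871 notch y 0.09669845171262384
scene [364.79130435 162.59130435] 115 [0.5202 0.1653 0.07  ]
scene [221.54237288 228.26271186] 118 [ 0.4786 -0.179   0.07  ]
scene [335. 180.] 0 [0.5163 0.0845 0.065 ]
len 0.3467615618336817 mid [ 0.49938098 -0.0068407   0.07      ] yaw deg -6.883840295167577 notch y 0.09266380969317163
cup [0.426 0.043 0.055]
bowl [0.439 0.268 0.05 ]
pot [ 0.396 -0.256  0.075]
brushhead [ 0.39  -0.052  0.02 ]
brushend [ 0.395 -0.201  0.015]
```

View pics/c.png

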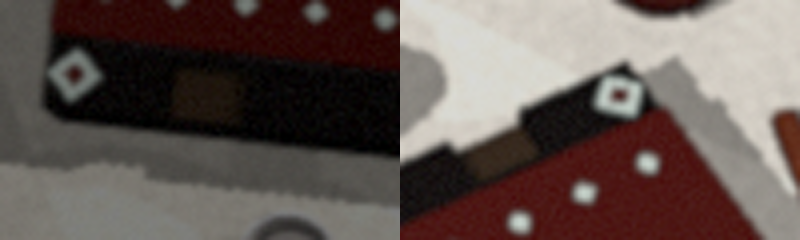

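Both views put the notch at y = +96 mm. The chest yaw is about -7.1° and the ledge middle is near (0.500, -0.008). I'll close the fingers, align with the ledge and go above the left end piece.

```bash
cat >>h.py <<'E'
Y=np.radians(-7.07);MID=np.array([.4998,-.0078])
ex=np.array([np.cos(Y),np.sin(Y)]);ey=np.array([-np.sin(Y),np.cos(Y)])
def rep():
    s=status.state();p=s["eef_pos"];d=p[:2]-MID;r=R.from_rotvec(s["orientation"]).as_matrix()
    print("t %.2f chest x %.1f y %.1f z %.1f mm"%(s["time"],1e3*d@ex,1e3*d@ey,1e3*p[2]),"F",s["wrist_force"].round(2),"w",round(s["gripper_width"],4))
    print("tool x vs -ex deg %.2f tilt xy %s"%(np.degrees(np.arctan2(r[1,0],r[0,0])-np.arctan2(-ex[1],-ex[0])),np.degrees(r[:2,2]).round(2)))
E
python3 -m pendant '{"claw":[1,1,1,1,1,1],"linear":[[0,0,0],[0,0,0],[0,0,0],[0,0,0],[0,0,0],[0,0,0]],"delta_rot":[[0,0,-6.6],[0,0,-6.6],[0,0,0],[0,0,0],[0,0,0],[0,0,0]]}'
python3 -m pendant '{"claw":[1,1,1,1,1,1,1,1,1,1,1,1],"linear":[[-0.03,-0.023,0],[-0.03,-0.023,0],[-0.03,-0.023,0],[-0.03,-0.023,0],[-0.03,-0.023,0],[-0.03,-0.023,0],[-0.03,-0.023,0],[-0.03,-0.023,0],[-0.03,-0.023,0],[-0.03,-0.023,0],[-0.03,-0.023,0],[0,0,0]],"delta_rot":[[0,0,0],[0,0,0],[0,0,0],[0,0,0],[0,0,0],[0,0,0],[0,0,0],[0,0,0],[0,0,0],[0,0,0],[0,0,0],[0,0,0]]}'
python3 -c "from h import *;rep()"
```

```text
time: 0.6
eef_pos: [0.1826, 0.4905, 0.2292]
orientation: [-0.199, -3.133, 0.007]
wrist_force: [0.5, -0.9, -0.6]
gripper_width: 0.0122
time: 1.6
eef_pos: [0.4873, 0.1834, 0.2295]
orientation: [0.228, 3.131, -0.003]
wrist_force: [-0.7, 0.5, 0.2]
gripper_width: -0.0002
t 1.60 chest x -35.9 y 188.2 z 229.5 mm F [-0.66  0.5   0.2 ] w -0.0002
tool x vs -ex deg -1.28 tilt xy [ 0.1 -0.1]
```

```bash

python3 -m pendant '{"claw":[1,1,1,1,1,1,1],"linear":[[-0.016,-0.009,0],[-0.016,-0.009,0],[0,0,0.03],[0,0,0.03],[0,0,0.03],[0,0,0.03],[0,0,0]],"delta_rot":[[0,0,-1.2],[0,0,0],[0,0,0],[0,0,0],[0,0,0],[0,0,0],[0,0,0]]}'
python3 - <<'E'
from h import *
from cell import get_image
rep();cv2.imwrite("pics/w1.png",get_image("wrist"));t=get_image("top");s=get_image("scene");cv2.imwrite("pics/ts1.png",np.hstack([cv2.resize(t[150:270,210:310],(400,480)),cv2.resize(s[90:210,300:400],(400,480))]))
E
```

```text
time: 2.18
eef_pos: [0.5234, 0.1562, 0.1073]
orientation: [0.229, 3.124, -0.0]
wrist_force: [-2.0, -0.8, -0.2]
gripper_width: 0.0005
t 2.18 chest x 3.2 y 165.6 z 107.3 mm F [-2.   -0.81 -0.22] w 0.0005
tool x vs -ex deg -1.33 tilt xy [ 0.5  -0.05]
```

View pics/w1.png

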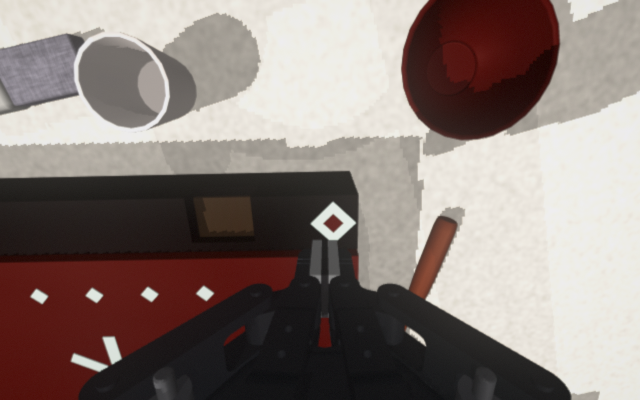

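View pics/ts1.png

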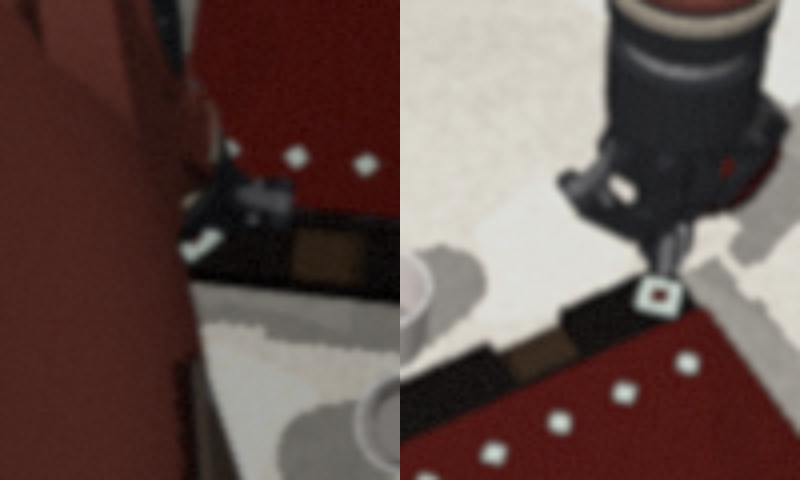

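The wrist view shows the pearl diamond at (333,222), the notch's brown plate spanning about (197–254, 196–240), and the finger tips near (325,242). I'll locate the diamond and notch from this view.

```bash
cat >>h.py <<'E'
def wcast(uv,z,pos,rv):
    c=calibration("wrist");T=np.eye(4);T[:3,:3]=R.from_rotvec(rv).as_matrix();T[:3,3]=pos;T=T@c["T_tool_cam"]
    d=T[:3,:3]@np.linalg.inv(c["intrinsics"])@np.r_[uv,1];p=T[:3,3]+d*(z-T[2,3])/d[2];return p
E
python3 -m pendant '{"claw":[1,1],"linear":[[0.006,0.005,0],[0,0,0]],"delta_rot":[[0,0,-1.3],[0,0,0]]}'
python3 - <<'E'
from h import *
from cell import get_image
rep()
s=status.state();im=get_image("wrist");cv2.imwrite("pics/w2.png",im)
p,rv=s["eef_pos"],s["orientation"]
g=im.astype(float);H,W=g.shape[:2]
m=(g.min(2)>110).astype(np.uint8);m[:140]=0;m[260:]=0
n,l,st,c=cv2.connectedComponentsWithStats(m)
for i in range(1,n):
    if 100<st[i,4]<3000:
        u=st[i,0]+(st[i,2]-1)/2,st[i,1]+(st[i,3]-1)/2;q=wcast(u,.07,p,rv)[:2]-MID;print("white",st[i],u,"chest",1e3*q@ex,1e3*q@ey)
m=((g[...,2]-g[...,0]>18)&(g[...,2]-g[...,1]<40)&(g[...,1]-g[...,0]>8)).astype(np.uint8);m[:160]=0;m[255:]=0
n,l,st,c=cv2.connectedComponentsWithStats(m)
for i in range(1,n):
    if st[i,4]>300:
        for u in((st[i,0],st[i,1]),(st[i,0]+st[i,2],st[i,1]+st[i,3])):
            q=wcast(u,.0605,p,rv)[:2]-MID;print("brown",st[i],"chest",1e3*q@ex,1e3*q@ey)
E
```

```text
time: 2.5
eef_pos: [0.5238, 0.1637, 0.1168]
orientation: [0.189, 3.114, 0.005]
wrist_force: [-0.3, 0.2, 0.3]
gripper_width: -0.0002
t 2.50 chest x 2.7 y 173.2 z 116.8 mm F [-0.3   0.16  0.26] w -0.0002
tool x vs -ex deg 0.12 tilt xy [1.25 0.09]
white [301 197  43  41 779] (np.float64(322.0), np.float64(217.0)) chest -0.6944511536277471 171.92318788359523
brown [ 192  191   54   38 1757] chest -16.947916212739585 77.94700269959297
brown [ 192  191   54   38 1757] chest 13.275011518946288 114.24956879165126
```

Wrist check: the notch is centred at y≈96 mm and the diamond reads (-0.7, 172), so the chest frame is good to about 2 mm. Descending onto the left end piece.

```bash

python3 -m pendant '{"claw":[1,1,1,1,1,1,1,1],"linear":[[0.007,-0.002,0],[0,0,0],[0,0,0.012],[0,0,0.012],[0,0,0.008],[0,0,0.003],[0,0,0],[0,0,0]],"delta_rot":[[0,1.2,0],[0,0,0],[0,0,0],[0,0,0],[0,0,0],[0,0,0],[0,0,0],[0,0,0]]}'
python3 -c "from h import *;rep()"
```

```text
time: 3.22
eef_pos: [0.5199, 0.1633, 0.0861]
orientation: [0.191, 3.128, 0.01]
wrist_force: [0.1, -0.3, 0.2]
gripper_width: -0.0003
t 3.22 chest x -1.1 y 172.2 z 86.1 mm F [ 0.12 -0.32  0.24] w -0.0003
tool x vs -ex deg 0.06 tilt xy [0.46 0.33]
```

```bash

python3 -m pendant '{"claw":[1,1,1,1,1,1,1,1],"linear":[[0.005,-0.001,0],[0,0,0],[0,0,0.005],[0,0,0.005],[0,0,0.003],[0,0,0.002],[0,0,0.002],[0,0,0]],"delta_rot":[[0,0,0],[0,0,0],[0,0,0],[0,0,0],[0,0,0],[0,0,0],[0,0,0],[0,0,0]]}'
python3 -c "from h import *;rep()"
```

```text
time: 3.88
eef_pos: [0.5155, 0.1632, 0.0701]
orientation: [0.191, 3.125, 0.011]
wrist_force: [-2.0, -0.5, 3.4]
gripper_width: -0.0
t 3.88 chest x -5.4 y 171.6 z 70.1 mm F [-2.02 -0.5   3.43] w -0.0
tool x vs -ex deg 0.06 tilt xy [0.63 0.35]
```

Contact on the left end piece at z 70.1 with 3.4 N. Now sliding towards the notch with a light press.

```bash

python3 -m pendant '{"claw":[1,1,1,1],"linear":[[0,-0.004,0.001],[0,-0.004,0.001],[0,-0.004,0.001],[0,-0.004,0.001]],"delta_rot":[[0,0,0],[0,0,0],[0,0,0],[0,0,0]]}'
python3 -c "from h import *;rep()"
```

```text
time: 4.22
eef_pos: [0.5178, 0.1537, 0.0701]
orientation: [0.184, 3.117, 0.033]
wrist_force: [-1.3, 6.7, 11.2]
gripper_width: -0.0001
t 4.22 chest x -2.0 y 162.5 z 70.1 mm F [-1.33  6.7  11.21] w -0.0001
tool x vs -ex deg 0.30 tilt xy [1.15 1.14]
```

```bash

python3 -m pendant '{"claw":[1,1,1,1,1],"linear":[[0.001,-0.004,0.0003],[0.001,-0.004,0.0003],[0.001,-0.004,0.0003],[0.001,-0.004,0.0003],[0.001,-0.004,0.0003]],"delta_rot":[[0.3,0.3,0],[0.3,0.3,0],[0.3,0.3,0],[0.3,0.3,0],[0.3,0.3,0]]}'
python3 -c "from h import *;rep()"
```

```text
time: 4.63
eef_pos: [0.5133, 0.1356, 0.0701]
orientation: [-0.182, -3.132, -0.0]
wrist_force: [-0.5, 2.5, 5.0]
gripper_width: 0.0001
t 4.63 chest x -4.3 y 144.0 z 70.1 mm F [-0.45  2.52  4.98] w 0.0001
tool x vs -ex deg 0.40 tilt xy [-0.25  0.03]
```

```bash

python3 -m pendant '{"claw":[1,1,1,1,1,1],"linear":[[0.0005,-0.004,0.0004],[0.0005,-0.004,0.0004],[0.0005,-0.004,0.0004],[0.0005,-0.004,0.0004],[0.0005,-0.004,0.0004],[0.0005,-0.004,0.0004]],"delta_rot":[[0.2,0.1,0],[0.2,0.1,0],[0.2,0.1,0],[0.2,0.1,0],[0.2,0.1,0],[0.2,0.1,0]]}'
python3 -c "from h import *;rep()"
```

```text
time: 5.13
eef_pos: [0.5112, 0.1136, 0.0701]
orientation: [-0.179, -3.125, 0.023]
wrist_force: [0.6, 4.2, 5.0]
gripper_width: 0.0
t 5.13 chest x -3.6 y 121.9 z 70.1 mm F [0.63 4.22 5.03] w 0.0
tool x vs -ex deg 0.50 tilt xy [-0.69 -0.8 ]
```

```bash

python3 -m pendant '{"claw":[1,1,1,1,1],"linear":[[0.0005,-0.004,0.0004],[0.0005,-0.004,0.0004],[0.0005,-0.004,0.0004],[0.0005,-0.004,0.0004],[0.0005,-0.004,0.0004]],"delta_rot":[[0,-0.1,0],[0,-0.1,0],[0,-0.1,0],[0,-0.1,0],[0,-0.1,0]]}'
python3 -c "from h import *;rep()"
```

```text
time: 5.55
eef_pos: [0.5077, 0.0937, 0.069]
orientation: [-0.178, -3.136, 0.021]
wrist_force: [0.1, -0.1, -0.1]
gripper_width: -0.0002
t 5.55 chest x -4.6 y 101.7 z 69.0 mm F [ 0.11 -0.11 -0.11] w -0.0002
tool x vs -ex deg 0.56 tilt xy [-0.09 -0.77]
```

It has dropped past the edge: z is 69.0 and the force has gone. Centring and lowering to the plate at about 60.5.

```bash

python3 -m pendant '{"claw":[1,1,1,1,1],"linear":[[0,-0.003,0.001],[0,-0.003,0.002],[0,0,0.003],[0,0,0.002],[0,0,0]],"delta_rot":[[-0.3,0,0],[-0.3,0,0],[0,0,0],[0,0,0],[0,0,0]]}'
python3 -c "from h import *;rep()"
```

```text
time: 5.97
eef_pos: [0.5048, 0.0856, 0.0591]
orientation: [-0.181, -3.132, 0.005]
wrist_force: [-0.8, 1.5, 3.0]
gripper_width: -0.0002
t 5.97 chest x -6.6 y 93.3 z 59.1 mm F [-0.83  1.52  2.99] w -0.0002
tool x vs -ex deg 0.46 tilt xy [-0.27 -0.16]
```

```bash

python3 -m pendant '{"claw":[1,1,1,1,1],"linear":[[-0.001,0.001,0.0015],[-0.001,0.001,0.0015],[0,0,0.0015],[0,0,0.0015],[0,0,0.001]],"delta_rot":[[0,0,0],[0,0,0],[0,0,0],[0,0,0],[0,0,0]]}'
python3 - <<'E'
from h import *
from cell import get_image
rep();s=get_image("scene");cv2.imwrite("pics/s3.png",cv2.resize(s[90:350,180:460],(646,600)))
E
```

```text
time: 6.38
eef_pos: [0.5033, 0.0865, 0.0545]
orientation: [-0.18, -3.126, 0.012]
wrist_force: [-7.6, -1.4, 21.5]
gripper_width: 0.0
t 6.38 chest x -8.2 y 94.0 z 54.5 mm F [-7.6  -1.4  21.51] w 0.0
tool x vs -ex deg 0.47 tilt xy [-0.61 -0.4 ]
```

View pics/s3.png

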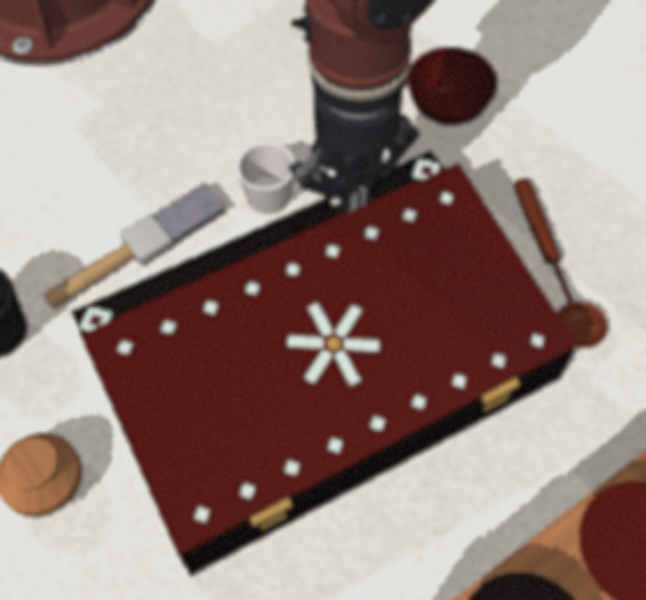

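The diamonds are now half-hidden by the red front edge, so the lid has sprung ajar. The plate is at its stop with 21 N on it. Withdrawing straight up, easing slightly towards the robot.

```bash

python3 -m pendant '{"claw":[1,1,1,1,1,1,1,1,1,1],"linear":[[0,0,-0.003],[0,0,-0.005],[0,0,-0.008],[0,0,-0.012],[0.003,0,-0.02],[0.003,0,-0.025],[0.005,0,-0.03],[0.01,0,-0.03],[0,0,0],[0,0,0]],"delta_rot":[[0,0,0],[0,0,0],[0,0,0],[0,0,0],[0,0,0],[0,0,0],[0,0,0],[0,0,0],[0,0,0],[0,0,0]]}'
python3 -c "from h import *;rep()"
python3 -m pendant '{"claw":[1,1,1,1,1,1,1],"linear":[[0.02,0,-0.015],[0.03,0,0],[0.03,0,0],[0.03,0,0],[0.02,0,0],[0,0,0],[0,0,0]],"delta_rot":[[0,0,0],[0,0,0],[0,0,0],[0,0,0],[0,0,0],[0,0,0],[0,0,0]]}'
python3 - <<'E'
from h import *
from cell import get_image
rep();s=get_image("scene");cv2.imwrite("pics/s4.png",np.hstack([cv2.resize(s[90:350,180:460],(400,371)),cv2.resize(cv2.imread("pics/scene0.png")[90:350,180:460],(400,371))]))
E
```

```text
time: 7.27
eef_pos: [0.4831, 0.0906, 0.1961]
orientation: [-0.178, -3.126, 0.014]
wrist_force: [0.1, -0.2, -0.3]
gripper_width: 0.0001
t 7.27 chest x -28.7 y 95.6 z 196.1 mm F [ 0.05 -0.17 -0.33] w 0.0001
tool x vs -ex deg 0.54 tilt xy [-0.61 -0.5 ]
time: 7.85
eef_pos: [0.3487, 0.1056, 0.2093]
orientation: [-0.179, -3.124, 0.016]
wrist_force: [0.6, -0.8, 0.1]
gripper_width: 0.0002
t 7.85 chest x -163.9 y 94.0 z 209.3 mm F [ 0.65 -0.85  0.08] w 0.0002
tool x vs -ex deg 0.51 tilt xy [-0.77 -0.54]
```

View pics/s4.png

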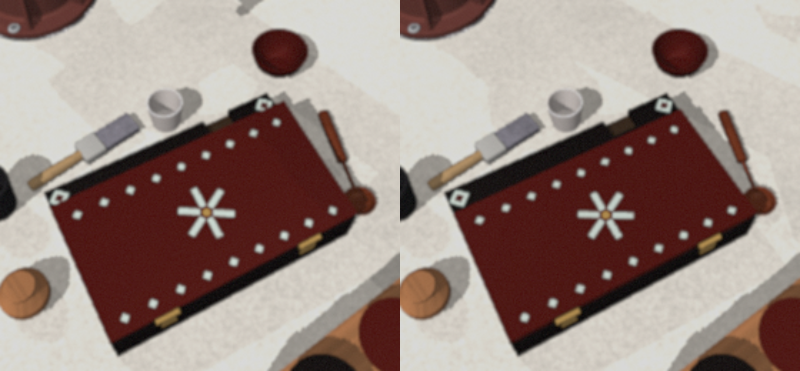

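The lid stands ajar, since its front edge now hides part of the ledge and diamonds. The cup, brush, bowl, spoon and jar are where they were, and the arm is clear.

```bash
python3 -c "
from cell import env;print(env.finish_job())"
```

```text
the job is handed in; nothing more can be done
None
```

The chest is open. I set the closed fingertips on the left end piece of the ledge and slid them in contact along it until they dropped into the notch at y = +96 mm. I then pressed the catch plate to its stop, and the lid sprang ajar. The finger was withdrawn straight up and back, and the job was handed in at about 8 s.

- **Forces:** The slide ran at about 5–11 N. The press peaked at about 21 N at the plate's stop. The wrist reading was about 0–1 N once the finger was clear.
- **Last picture:** The lid was ajar, its front edge hiding part of the pearl diamonds. The cup, brush, bowl, spoon and jar looked unmoved; the pot was only partly in view, though the arm never went near it.
- **Lid contact:** I had no direct check that the lid was never touched. By position the fingertips stayed about 15 mm in front of it.
- **Disagreements:** None of my checks failed. The two fixed cameras differed by about 2 mm and 0.4° on the chest's pose, and the wrist camera agreed with their average to about 2 mm.

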